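# Set a two-cavity mould to run on its one fitted cavity

### The arm

A 7-joint arm with a two-finger parallel gripper is mounted at the origin on the work surface. World frame = base frame: x ahead of the robot, y to its left, z up, the work surface at z = 0. Lengths are in m, angles in rad, forces in N, time in s.
With the tool pointing down it reaches from about 0.425 to 0.825 m from the base axis. Payload 3.6 kg.
Tool frame: the origin (TCP) lies midway between the tips of the shut fingers; the grasp point (between the pads) lies 19 mm behind it (arm.grip_point_offset is the distance from the TCP to the grasp point, in m); z points along the fingers, y is the direction in which the jaws open and shut (so a half turn about z gives the same grasp; the last joint's range is limited). The gripper opens to 85 mm and grips with 20 to 120 N. Pads are 22 mm wide; open, the fingers measure 114 mm over their backs; the gripper's body (76 mm by 85 mm) begins 54 mm behind the grasp point. The pads swing forward as they close: fully open they stand 13 mm farther back than shut.
Start: joints at [-1.288, 0.615, -0.013, 1.423, 0.008, 1.103, -0.04], TCP at [0.198, 0.619, 0.231] pointing down, gripper open.
Joint ranges: [-3.12, 3.12], [-0.3, 2.06], [-1.34, 1.32], [0.26, 2.42], [-1.36, 4.5], [0.01, 1.98], [-2.84, 2.84]. Speed limits (rad/s): [2.79, 2.79, 3.14, 3.14, 3.14, 3.14, 3.14].

### API

Orientations are given as a rotation vector (axis times angle).
In Python, from station import arm gives the robot as it stands.
- The arm moves only by the tool jog_arm, never from a script. Its argument "increments" is a list of rows, each a list of 7 numbers: the turn, a rotation vector about the world's x, y, z in rad, then the shift along the world's x, y, z in mm, then the opening, from 0 (shut) to 1 (fully open). A call has 1 to 20 rows; each row shifts and turns the commanded pose from where the row before left it; what a row does not reach is not made up. A row lasts 1/8 s, in which the tool goes at most 62.5 mm and 10.7 degrees, less where a joint would pass 70% of its speed; a pose out of reach is approached as far as the arm can. A call with a gripper value outside its range is refused whole. The fingers move at their own pace and stop on an object; "squeeze" is the grip in N (left out, the last holds). Time passes only in rows, so rows that do not move let the fingers close. It gives the time, the measured TCP pose, the force and the opening at its end, in the units of the state.
- arm.get_state(): the state, without advancing time (a new reading comes with each control period).
- arm.capture(name): name is "side" or "top"; returns (picture, depth): 400x640x3 uint8, red, green, blue; 400x640 float32, m along the optical axis (not along the pixel's ray), 0 where there is no reading.
- arm.calibration(name): a dict with "mtx" (3x3 intrinsics, pixels), "position" and "attitude" of the camera in the world. Camera axes: x right, y up, looking along -z (the intrinsics and any distortion apply to the point x, -y, -z); pixel columns grow to the right and rows downward; lengths in m; the calibration is good to about 2 mm. A picture is of the moment at which its call begins. calibration takes no time and is no camera call.
- arm.sign_off(): hands the job in, once; it reports no verdict.
The state is a dict: "t": time; "q": joint angles; "qd": joint speeds; "tau": joint torques, N m; "ee_pos": TCP position; "eef_rot": TCP orientation; "wrist_force": force on the tool from outside, world axes, zero at the start; "wrist_torque": the same for the moment, N m; "grip_width": finger opening in m.
Only numpy, scipy, OpenCV 4.12 (cv2) and the standard library are available. Lean on these libraries where they do the work, as an engineer would, in place of code of your own. Each camera call takes 0.05 s, during which the arm holds its last target. There are 200 camera calls.

### The job

Get this two-cavity mould ready to run on one cavity. See which of the two inserts carries the domed core, turn the selector so that its pointed nose lines up with the runner groove leading to that core, and lay the blanking plate flat, handle up, centred over the empty round cavity of the other insert with its long edges along the insert's long edges. Set the plate down without dropping it, do not touch the insert with the core, and leave the other things on the bench where they are.

Things in the scene. Friction and masses are not known exactly. Their poses are not given: they have to be found in the camera images.
- mould: fixed steel block 220 (x) x 290 (y) x 80 mm; origin at the centre of its underside, z up, top face at z = 80 mm. Two inserts lie flush in that face at x = 0, y = +85 and -85 mm; which is on which side varies. The selector turns at x = -60, y = 0. Dark runner grooves 6 mm wide lead from it straight towards each insert's centre, at +0.956 and -0.956 rad from the mould's +x
- selector (a joint): angle (rad) of the selector's pointer: 0 = nose along the mould's +x, positive = counter-clockwise from above (towards the mould's +y); +0.956 = along the groove to the +y insert, -0.956 = along the groove to the -y insert. Range -1.7 to 1.7; stays where left (friction 0.12 N m), no detents
- selector_grip (a point): on the selector's turning axis, 24 mm above the mould face; x points to the nose, z up. Selector: dark disc 64 mm across, 8 mm high; on it an aluminium bar 72 mm long, 16 mm wide, top 36 mm above the face, rounded tail, pointed nose, black line on the nose half. Grip the bar across its width
- selector_nose (a point): tip of the pointer, 37 mm from the turning axis, at the top of the bar (36 mm above the mould face)
- core_insert: fixed bright insert 100 (x) x 74 (y) x 30 mm with a domed core 50 mm across standing 29 mm above the mould face; not to be touched. Origin at the centre of its underside, 30 mm below the mould face, under the dome; x along its long edges (along the mould's x)
- open_insert: fixed bright insert 100 (x) x 74 (y) x 30 mm with an empty round cavity 48 mm across and 20 mm deep in its centre. Origin at the centre of its underside, 30 mm below the mould face; x along its long edges (along the mould's x)
- cavity_mouth (a point): centre of the empty cavity's mouth, level with the mould face; axes as the open insert's
- blank: loose blanking plate of steel, 90 (x) x 64 (y) x 8 mm, about 0.4 kg, with a dark bow handle along its x: bar 64 mm long, 14 mm wide, from 22 to 38 mm above the underside, on two posts. Origin at the centre of its underside. It starts flat on the bench, left or right of the mould. A half turn makes no difference
- blank_handle (a point): middle of the blanking plate's handle bar, 30 mm above the plate's underside; grip across its 14 mm width (closing along the plate's y)
- locating_ring: bystander: loose flat steel ring 100 mm across, 44 mm hole, 14 mm high, on the bench on the side where the blanking plate is not; origin at the centre of its underside
- spray_can: bystander: upright spray can 66 mm across, 184 mm tall with a red nozzle; origin at the centre of its underside
- die_spring: bystander: orange coil spring standing upright, 34 mm across, 80 mm tall; origin at the centre of its underside
There are look-alikes about, which are no part of the job. What is shaped like the blank but blue or green is not meant.

How it is judged:
By the outcome, as a careful person would: the job done as asked, in the order asked, and still so for the second after the job is handed in, with the robot touching nothing.
It also fails if it takes over 50 s, if anything falls off the work surface, if the arm or the gripper's body presses on something with over 40 N, if the wrist force passes 120 N, or if a joint passes its speed limit or range.

## Working session

There is one attempt and no reset: what is moved stays moved. The work goes in short steps, Python scripts to look and compute and a tool call to move; the robot and the scene stay as the last step left them, time stands still between calls to the robot, and variables do not carry over. Pictures are saved under pics/ and viewed, about 8 in all and at most 12, crops included, and the job is handed in when it is done.

Besides the shell and the picture viewer there is one more tool, called after "Emit:" as name([rows], argument=value, ...), one row to a line, values as JSON. jog_arm: Moves the arm, as the interface text tells. Its arguments: {"type":"object","properties":{"increments":{"type":"array","items":{"type":"array","items":{"type":"number"}}},"squeeze":{"type":"number"}},"required":["increments"]}

```bash
mkdir -p pics; cat > h.py <<'E'
import numpy as np, cv2
from scipy.spatial.transform import Rotation as R
from station import arm
def cam(n):
    c=arm.calibration(n); a=np.array(c["attitude"],float)
    Rm=a if a.shape==(3,3) else (R.from_rotvec(a) if a.size==3 else R.from_quat(a)).as_matrix()
    return np.array(c["mtx"]),np.array(c["position"]),Rm,c
def plane(n,uv,z):
    K,p,Rm,c=cam(n); uv=np.atleast_2d(uv).astype(float)
    d=np.c_[(uv[:,0]-K[0,2])/K[0,0],-(uv[:,1]-K[1,2])/K[1,1],-np.ones(len(uv))]@Rm.T
    return p+d*((z-p[2])/d[:,2])[:,None]
def cloud(n,dep):
    K,p,Rm,c=cam(n); v,u=np.mgrid[:400,:640]
    P=np.stack([(u-K[0,2])/K[0,0]*dep,-(v-K[1,2])/K[1,1]*dep,-dep],-1)
    return P@Rm.T+p
def snap(n,name):
    im,d=arm.capture(n); np.savez('pics/'+name+'.npz',im=im,d=d)
    cv2.imwrite('pics/'+name+'.png',im[:,:,::-1]); return im,d
E
python3 - <<'E'
from h import *
for n in("top","side"):
    snap(n,n+"0"); print(arm.calibration(n))
print(arm.get_state(), arm.grip_point_offset)
E
```

```text
{'mtx': array([[464.42327412,   0.        , 314.52943578],
       [  0.        , 464.42327412, 199.44518883],
       [  0.        ,   0.        ,   1.        ]]), 'position': array([ 0.25376943, -0.02492668,  1.36318143]), 'attitude': array([ 0.14454505, -0.15839323, -1.59369393])}
{'mtx': array([[400.89728402,   0.        , 314.68197587],
       [  0.        , 400.89728402, 203.73945963],
       [  0.        ,   0.        ,   1.        ]]), 'position': array([ 0.03051659, -0.7111779 ,  1.00881071]), 'attitude': array([ 0.70011938, -0.22592922, -0.60556387])}
{'t': 0.1, 'q': array([-1.28848561,  0.61580885, -0.01266906,  1.42475718,  0.00804956,
        1.10342572, -0.04038977]), 'qd': array([ 0.00012692, -0.00146453, -0.00053283, -0.00221696, -0.000104  ,
       -0.00097229, -0.00203948]), 'tau': array([ 1.81012787e-03, -4.70384252e+01,  2.60280725e-01, -1.71571326e+01,
        1.00539104e-02,  5.78362014e-03, -5.90132828e-06]), 'ee_pos': array([0.19728702, 0.6185984 , 0.23025656]), 'eef_rot': array([-0.48294182, -3.10383747,  0.00363831]), 'wrist_force': array([ 0.17938589, -0.31918632, -0.14223981]), 'wrist_torque': array([0.03126848, 0.01219037, 0.04016433]), 'grip_width': 0.08540646287713055} 0.0187
```

View pics/top0.png

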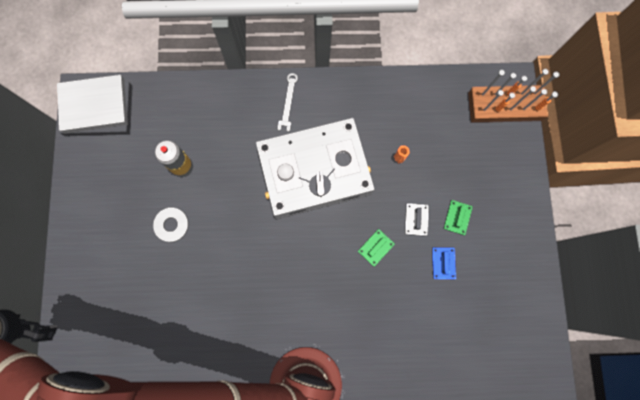

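View pics/side0.png

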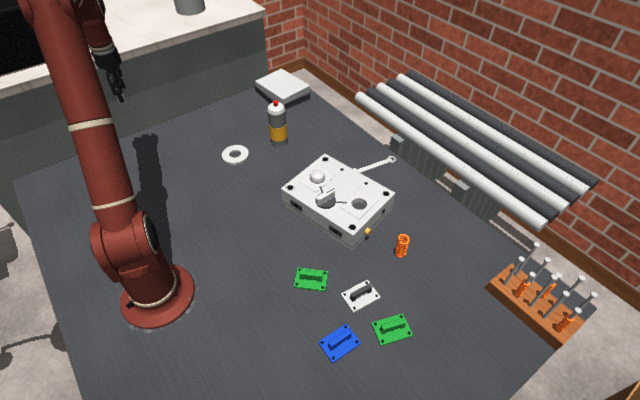

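```bash
python3 - <<'E'
from h import *
f=np.load('pics/top0.npz'); im,d=f['im'],f['d']; P=cloud('top',d)
m=((abs(P[...,2]-.08)<.006)).astype(np.uint8); m[:100]=0;m[230:]=0;m[:,:240]=0;m[:,390:]=0
m=cv2.morphologyEx(m,cv2.MORPH_OPEN,np.ones((3,3)))
c=max(cv2.findContours(m,0,2)[0],key=cv2.contourArea)
X=plane('top',c[:,0],.08)[:,:2]; r=cv2.minAreaRect((X*1000).astype(np.float32)); print('mould',r)
print('z med',np.median(P[m>0][:,2]))
g=im.astype(int)
for n,(u0,u1,v0,v1) in dict(blank=(400,435,198,240)).items():
    w=(g.min(2)>110).astype(np.uint8); k=np.zeros_like(w);k[v0:v1,u0:u1]=w[v0:v1,u0:u1]
    c=max(cv2.findContours(k,0,2)[0],key=cv2.contourArea)
    X=plane('top',c[:,0],.008)[:,:2]; print(n,cv2.minAreaRect((X*1000).astype(np.float32)))
    h=np.zeros_like(w);h[v0:v1,u0:u1]=1; h=h*((P[...,2]>.028)); print('handle',h.sum(),cv2.minAreaRect((plane('top',np.argwhere(h)[:,::-1],.038)[:,:2]*1000).astype(np.float32)))
s=(P[...,2]>.107)&(P[...,2]<.13); s[:165]=0;s[205:]=0;s[:,:303]=0;s[:,340:]=0
print('bar',s.sum(),cv2.minAreaRect((plane('top',np.argwhere(s)[:,::-1],.116)[:,:2]*1000).astype(np.float32)))
for q in((286,172),(343,158),(320,185),(402,155)): print(q,P[q[1],q[0]],plane('top',q,.08))
a=cv2.resize(im[110:220,250:380],None,fx=5,fy=5,interpolation=2)
cv2.imwrite('pics/c1.png',a[:,:,::-1])
E
```

```text
mould ((601.77587890625, -42.11749267578125), (221.2290802001953, 289.7115173339844), 13.177009582519531)
z med 0.08074815047786266
blank ((451.33428955078125, -341.4547119140625), (71.08478546142578, 98.29737091064453), 85.64509582519531)
handle 130 ((450.92657470703125, -336.9010925292969), (115.45930480957031, 32.58228302001953), 2.1708428859710693)
bar 139 ((543.5379638671875, -55.155242919921875), (70.88353729248047, 16.054981231689453), 2.4434690475463867)
(286, 172) [0.57817086 0.0376844  0.10666099] [[0.58505404 0.03901289 0.08      ]]
(343, 158) [ 0.62766395 -0.12647819  0.06004229] [[ 0.62193772 -0.12492292  0.08      ]]
(320, 185) [ 0.53657834 -0.05570175  0.114881  ] [[ 0.54448081 -0.0565617   0.08      ]]
(402, 155) [ 0.62430261 -0.29330026  0.08675938] [[ 0.6262648  -0.29472145  0.08      ]]
```

View pics/c1.png

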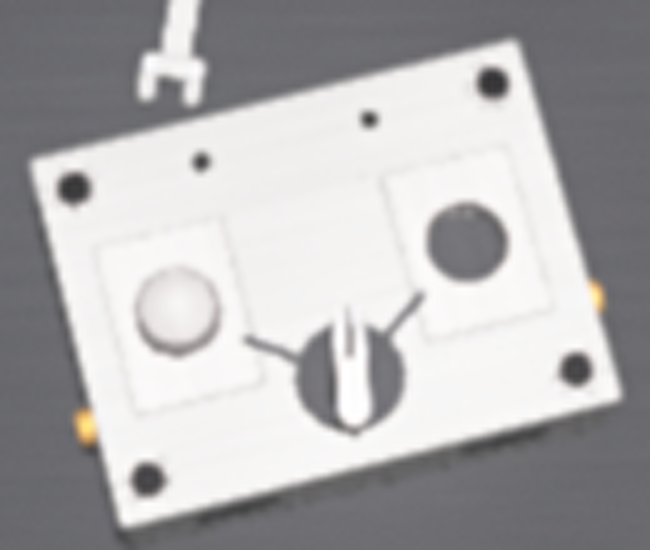

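The domed core is in the left insert (+y; crop about 178,310), and the empty cavity is on the right (467,242). The selector's line, and so its nose, points up the image at (347,320). The mould yaw is about 13.2° and the nose yaw about 2.4°, so the selector has to turn about +65.5°. First I'll go above it.

Emit:
jog_arm([
  [0,0,-0.1745,21.6,-42.1,2,0.75],
  [0,0,-0.1745,21.6,-42.1,2,0.75],
  [0,0,-0.1745,21.6,-42.1,2,0.75],
  [0,0,-0.1745,21.6,-42.1,2,0.75],
  [0,0,-0.1745,21.6,-42.1,2,0.75],
  [0,0,-0.1745,21.6,-42.1,2,0.75],
  [0,0,-0.1745,21.6,-42.1,2,0.75],
  [0,0,-0.1745,21.6,-42.1,2,0.75],
  [0,0,-0.1745,21.6,-42.1,2,0.75],
  [0,0,-0.1745,21.6,-42.1,2,0.75],
  [0,0,-0.1745,21.6,-42.1,2,0.75],
  [0,0,-0.1745,21.6,-42.1,2,0.75],
  [0,0,-0.1745,21.6,-42.1,2,0.75],
  [0,0,-0.1745,21.6,-42.1,2,0.75],
  [0,0,-0.1745,21.6,-42.1,2,0.75],
  [0,0,-0.1745,21.6,-42.1,2,0.75],
  [0,0,0,0,0,0,0.75],
  [0,0,0,0,0,0,0.75],
])

```text
t: 2.35
ee_pos: [0.5426, -0.0534, 0.2626]
eef_rot: [-3.14, -0.066, 0.003]
wrist_force: [-0.3, 0.7, 0.3]
grip_width: 0.0644
```

```bash
cat >> h.py <<'E'
def st():
    s=arm.get_state(); M=R.from_rotvec(s["eef_rot"]).as_matrix()
    print('t',s['t'],'pos',(s['ee_pos']*1000).round(1),'yaw_y',np.degrees(np.arctan2(M[1,1],M[0,1])).round(2),'z',M[:,2].round(4),'F',np.round(s['wrist_force'],1),'T',np.round(s['wrist_torque'],2),'w',round(s['grip_width']*1000,1),'q',np.round(s['q'],2))
E
python3 - <<'E'
from h import *
st()
f=np.load('pics/top0.npz'); im=f['im']; g=im.astype(int)
f2=np.load('pics/side0.npz'); im2=f2['im']
a=cv2.resize(im[195:245,395:440],None,fx=8,fy=8,interpolation=2)
b=cv2.resize(im2[270:320,330:390],None,fx=8,fy=8,interpolation=2)
o=np.zeros((400,850,3),np.uint8); o[:,:360]=a;o[:,366:846]=b[:400]
cv2.imwrite('pics/c2.png',cv2.resize(o,(800,376))[:,:,::-1])
E
```

```text
t 2.35 pos [542.6 -53.4 262.6] yaw_y -87.58 z [-0.0017  0.0012 -1.    ] F [-0.3  0.7  0.3] T [0.01 0.02 0.01] w 64.4 q [-0.45  0.52  0.8   1.7  -0.41  1.1  -1.05]
```

View pics/c2.png

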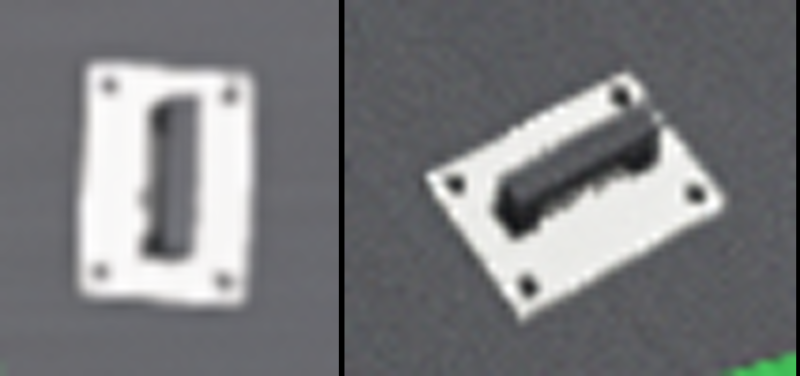

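The crop shows the white plate with its dark handle: left panel about (175,180) from the top view, right panel about (580,160) from the side. Next I'll lower onto the selector and close, and refine the plate's pose in the same step.

Emit:
jog_arm([
  [0,0,0,0.9,-1.9,-40,0.6],
  [0,0,0,0,0,-40,0.6],
  [0,0,0,0,0,-40,0.6],
  [0,0,0,0,0,-30,0.6],
  [0,0,0,0,0,-15,0.6],
  [0,0,0,0,0,-5.6,0.6],
  [0,0,0,0,0,0,0.6],
  [0,0,0,0,0,0,0.6],
], squeeze=30)

```text
t: 3.35
ee_pos: [0.5448, -0.0564, 0.0938]
eef_rot: [3.141, 0.065, 0.004]
wrist_force: [-0.1, -0.8, 0.2]
grip_width: 0.0511
```

```bash
python3 - <<'E'
from h import *
st()
for n,(u0,u1,v0,v1) in dict(top=(395,440,195,245),side=(335,388,272,318)).items():
    im=np.load(f'pics/{n}0.npz')['im'][v0:v1,u0:u1]
    G=cv2.resize(im.min(2),None,fx=8,fy=8,interpolation=cv2.INTER_CUBIC)
    m=(G>150).astype(np.uint8)
    c=max(cv2.findContours(m,0,1)[0],key=cv2.contourArea)[:,0].astype(float)
    uv=(c+.5)/8-.5+[u0,v0]; X=(plane(n,uv,.008)[:,:2]*1000).astype(np.float32)
    H=cv2.convexHull(X); r=cv2.minAreaRect(H); M=cv2.moments(H); print(n,r,M['m10']/M['m00'],M['m01']/M['m00'])
    d=((G<100)*1).astype(np.uint8); k=np.zeros_like(d)
    cv2.fillPoly(k,[cv2.convexHull(c.astype(np.int32))],1); k=cv2.erode(k,np.ones((65,65) if n=='top' else (45,45))); d&=k
    c=max(cv2.findContours(d,0,1)[0],key=cv2.contourArea)[:,0].astype(float)
    uv=(c+.5)/8-.5+[u0,v0]; print(' handle',cv2.minAreaRect((plane(n,uv,.034)[:,:2]*1000).astype(np.float32)))
E
```

```text
t 3.35 pos [544.8 -56.4  93.8] yaw_y -87.65 z [ 2.3e-03 -1.0e-04 -1.0e+00] F [-0.1 -0.8  0.2] T [ 0.01 -0.03 -0.03] w 51.1 q [-0.33  0.72  0.64  1.89 -0.62  0.74 -0.87]
top ((450.3345031738281, -340.3790283203125), (68.81331634521484, 94.85811614990234), 83.4505615234375) 450.4797335215486 -340.32783884979733
 handle ((448.33465576171875, -332.5760498046875), (14.118401527404785, 58.924922943115234), 88.39069366455078)
side ((453.30096435546875, -342.7887878417969), (67.074951171875, 92.61827850341797), 83.43150329589844) 453.2099839295117 -342.9062236733966
 handle ((444.7934265136719, -346.92425537109375), (22.13521957397461, 63.82949447631836), 83.16714477539062)
```

Emit:
jog_arm([
  [0,0,0,-1.3,1.1,-1.5,0.4],
  [0,0,0,0,0,0,0],
  [0,0,0,0,0,0,0],
  [0,0,0,0,0,0,0],
  [0,0,0,0,0,0,0],
  [0,0,0,0,0,0,0],
  [0,0,0,0,0,0,0],
  [0,0,0,0,0,0,0],
], squeeze=30)

```text
t: 4.35
ee_pos: [0.5427, -0.0552, 0.0915]
eef_rot: [-3.141, -0.064, -0.0]
wrist_force: [-1.5, 0.6, 5.2]
grip_width: 0.0153
```

```bash
python3 -c "
from h import *
st()"
```

```text
t 4.35 pos [542.7 -55.2  91.5] yaw_y -87.67 z [ 1.e-04  3.e-04 -1.e+00] F [-1.5  0.6  5.2] T [ 0.15  0.33 -0.05] w 15.3 q [-0.33  0.72  0.63  1.89 -0.62  0.74 -0.87]
```

Emit:
jog_arm([
  [0,0,0.05,0.3,0,1.5,0],
  [0,0,0.1095,0,0,0,0],
  [0,0,0.1095,0,0,0,0],
  [0,0,0.1095,0,0,0,0],
  [0,0,0.1095,0,0,0,0],
  [0,0,0.1095,0,0,0,0],
  [0,0,0.1095,0,0,0,0],
  [0,0,0.1095,0,0,0,0],
  [0,0,0.1095,0,0,0,0],
  [0,0,0.1095,0,0,0,0],
  [0,0,0.1095,0,0,0,0],
  [0,0,0,0,0,0,0],
  [0,0,0,0,0,0,0],
  [0,0,0,0,0,0,0],
])

```text
t: 6.1
ee_pos: [0.5448, -0.0582, 0.0916]
eef_rot: [2.6, 1.753, 0.0]
wrist_force: [4.4, -5.3, -10.8]
grip_width: 0.0154
```

```bash
python3 -c "
from h import *
st()"
```

```text
t 6.1 pos [544.8 -58.2  91.6] yaw_y -22.02 z [ 0.0036 -0.005  -1.    ] F [  4.4  -5.3 -10.8] T [-0.86 -0.76  0.04] w 15.4 q [-0.14  0.66  0.31  1.88 -0.31  0.65 -0.02]
```

Emit:
jog_arm([
  [0,0,0,0,0,0,0.5],
  [0,0,0,0,0,0,0.5],
  [0,0,0,0,0,0,0.5],
  [0,0,0,0,0,0,0.5],
  [0,0,0,0,0,30,0.5],
  [0,0,0,0,0,50,0.5],
  [0,0,0,0,0,50,0.5],
  [0,0,0,-10,-40,40,0.5],
  [0,0,0,-10,-50,10,0.5],
  [0,0,0,-10,-50,0,0.5],
  [0,0,0,-10,-50,0,0.5],
  [0,0,0,-10,-40,0,0.5],
  [0,0,0,0,0,0,0.5],
])

```text
t: 7.72
ee_pos: [0.4905, -0.2897, 0.273]
eef_rot: [2.611, 1.744, -0.004]
wrist_force: [0.2, -0.3, -1.0]
grip_width: 0.0427
```

```bash
python3 - <<'E'
from h import *
st()
im,d=snap('top','top1'); P=cloud('top',d)
s=(P[...,2]>.107)&(P[...,2]<.13); s[:165]=0;s[205:]=0;s[:,:300]=0;s[:,342:]=0
print('bar',s.sum(),cv2.minAreaRect((plane('top',np.argwhere(s)[:,::-1],.116)[:,:2]*1000).astype(np.float32)))
cv2.imwrite('pics/c3.png',cv2.resize(im[110:220,250:380],None,fx=5,fy=5,interpolation=2)[:,:,::-1])
E
```

```text
t 7.725 pos [ 490.5 -289.7  273. ] yaw_y -22.52 z [-0.001  -0.0028 -1.    ] F [ 0.2 -0.3 -1. ] T [-0.04 -0.04  0.01] w 42.7 q [ 0.21  0.48  0.44  1.61 -0.22  1.1   0.31]
bar 151 ((542.7498168945312, -54.695892333984375), (69.13995361328125, 18.410160064697266), 68.25556945800781)
```

View pics/c3.png

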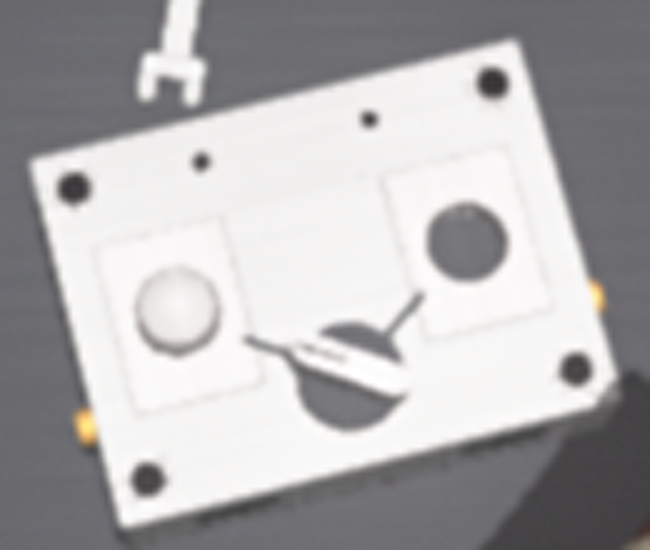

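The nose (crop about 295,348) now lies along the groove to the core, with the bar measured at 68.3° against a target of 68.0°. Next I'll go to the plate.

Emit:
jog_arm([
  [0,0,-0.1615,-4.85,-6.5,0,0.5],
  [0,0,-0.1615,-4.85,-6.5,0,0.5],
  [0,0,-0.1615,-4.85,-6.5,0,0.5],
  [0,0,-0.1615,-4.85,-6.5,0,0.5],
  [0,0,-0.1615,-4.85,-6.5,-20,0.5],
  [0,0,-0.1615,-4.85,-6.5,-20,0.5],
  [0,0,-0.1615,-4.85,-6.5,-40,0.5],
  [0,0,-0.1615,-4.85,-6.3,-40,0.5],
  [0,0,0,0,0,-40,0.5],
  [0,0,0,0,0,-40,0.5],
  [0,0,0,0,0,-18,0.5],
  [0,0,0,0,0,0,0.5],
  [0,0,0,0,0,0,0.5],
])

```text
t: 9.4
ee_pos: [0.4553, -0.3376, 0.0562]
eef_rot: [3.136, -0.166, 0.004]
wrist_force: [-0.0, -0.4, -0.2]
grip_width: 0.0422
```

```bash
python3 -c "
from h import *
st()"
```

```text
t 9.4 pos [ 455.3 -337.6   56.2] yaw_y -96.05 z [ 0.0024 -0.0017 -1.    ] F [-0.  -0.4 -0.2] T [-0.02 -0.05  0.01] w 42.2 q [ 0.24  0.79  0.59  1.85 -0.66  0.7  -0.46]
```

Emit:
jog_arm([
  [0,0,-0.009,-3.6,-3.9,-20,0.5],
  [0,0,0,0,0,-16,0.5],
  [0,0,0,0,0,-6,0.5],
  [0,0,0,0,0,0,0.5],
  [0,0,0,0,0,0,0],
  [0,0,0,0,0,0,0],
  [0,0,0,0,0,0,0],
  [0,0,0,0,0,0,0],
  [0,0,0,0,0,0,0],
  [0,0,0,0,0,0,0],
], squeeze=60)

```text
t: 10.65
ee_pos: [0.451, -0.3409, 0.0134]
eef_rot: [-3.136, 0.181, -0.002]
wrist_force: [0.3, 1.5, 6.2]
grip_width: 0.0127
```

```bash
python3 -c "
from h import *
st()"
```

```text
t 10.65 pos [ 451.  -340.9   13.4] yaw_y -96.59 z [ 0.0011 -0.     -1.    ] F [0.3 1.5 6.2] T [0.3  0.01 0.02] w 12.7 q [ 0.28  0.85  0.53  1.87 -0.72  0.62 -0.41]
```

Emit:
jog_arm([
  [0,0,0,0,0,15,0],
  [0,0,0,0,0,40,0],
  [0,0,0,0,0,50,0],
  [0,0,0,0,0,50,0],
  [0,0,0.0345,17,21.6,10,0],
  [0,0,0.0345,17,21.6,0,0],
  [0,0,0.0345,17,21.6,0,0],
  [0,0,0.0345,17,21.6,0,0],
  [0,0,0.0345,17,21.6,0,0],
  [0,0,0.0345,17,21.6,0,0],
  [0,0,0.0345,17,21.6,0,0],
  [0,0,0.0345,17,21.6,0,0],
  [0,0,0.0345,17,21.6,0,0],
  [0,0,0.0345,17,21.6,0,0],
  [0,0,0,0,0,0,0],
  [0,0,0,0,0,0,0],
  [0,0,0,0,0,0,0],
])

```text
t: 12.78
ee_pos: [0.62, -0.1263, 0.1779]
eef_rot: [3.12, 0.357, -0.001]
wrist_force: [-0.8, -0.3, -4.4]
grip_width: 0.0131
```

```bash
python3 - <<'E'
from h import *
st()
im,d=snap('top','top2'); im2,d2=snap('side','side2')
# cavity / mould from earlier pictures, both views
for n,c0 in (('top',(343,158)),('side',(359,204))):
    g=np.load(f'pics/{n}0.npz')['im'].min(2); u,v=c0
    G=cv2.resize(g[v-16:v+16,u-18:u+18],None,fx=8,fy=8,interpolation=2)
    m=(G<150).astype(np.uint8); L=cv2.findContours(m,0,1)[0]
    c=max([c for c in L if 1000<cv2.contourArea(c)<40000],key=cv2.contourArea)[:,0]
    X=plane(n,(c+.5)/8-.5+[u-18,v-16],.08)[:,:2]*1000
    print(n,cv2.minEnclosingCircle(X.astype(np.float32)),cv2.fitEllipse(X.astype(np.float32)))
o=np.hstack([cv2.resize(im[90:230,270:410],(400,400),interpolation=2),cv2.resize(im2[130:260,280:410],(400,400),interpolation=2)])
cv2.imwrite('pics/c4.png',o[:,:,::-1])
E
```

```text
t 12.775 pos [ 620.  -126.3  177.9] yaw_y -76.96 z [-3.e-04 -1.e-03 -1.e+00] F [-0.8 -0.3 -4.4] T [-0.03  0.02  0.06] w 13.1 q [-0.2   0.72  0.65  1.56 -0.48  1.03 -0.76]
top ((622.298095703125, -124.85916900634766), 22.608644485473633) ((621.97802734375, -124.89141082763672), (43.744022369384766, 44.20610427856445), 170.71401977539062)
side ((624.5910034179688, -127.03773498535156), 23.67859649658203) ((624.3831787109375, -127.67267608642578), (44.137306213378906, 46.40700912475586), 49.05766296386719)
```

View pics/c4.png

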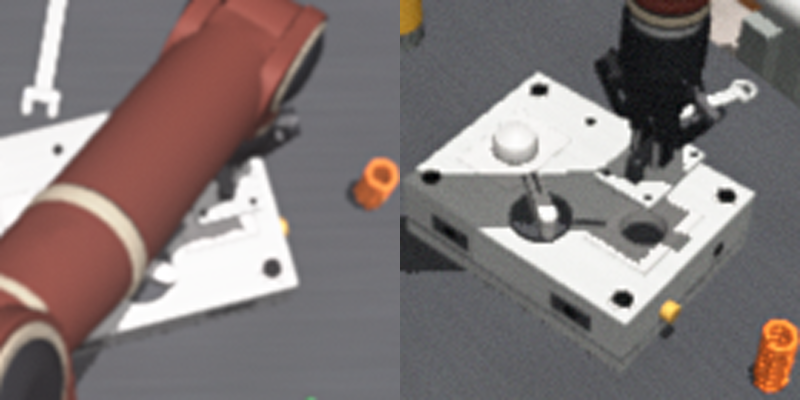

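The plate hangs level above the open insert (right panel about 650,180). Side minus top is about (+2.4,−2.8) mm for both the cavity and the plate, so the averages can be trusted. Next I'll lower to just above the face.

Emit:
jog_arm([
  [0,0,0.0024,2.1,0.8,-20,0],
  [0,0,0,0,0,-25,0],
  [0,0,0,0,0,-18,0],
  [0,0,0,0,0,-8,0],
  [0,0,0,0,0,-3,0],
  [0,0,0,0,0,0,0],
  [0,0,0,0,0,0,0],
  [0,0,0,0,0,0,0],
])

```text
t: 13.88
ee_pos: [0.6231, -0.1242, 0.1043]
eef_rot: [3.12, 0.364, 0.002]
wrist_force: [-0.3, -0.8, -3.6]
grip_width: 0.0127
```

```bash
python3 - <<'E'
from h import *
st()
im2,d2=snap('side','side3')
cv2.imwrite('pics/c5.png',cv2.resize(im2[150:250,270:410],(784,560),interpolation=2)[:,:,::-1])
E
```

```text
t 13.875 pos [ 623.1 -124.2  104.3] yaw_y -76.69 z [ 1.2e-03 -1.0e-04 -1.0e+00] F [-0.3 -0.8 -3.6] T [0.05 0.04 0.03] w 12.7 q [-0.17  0.8   0.6   1.62 -0.54  0.89 -0.71]
```

View pics/c5.png

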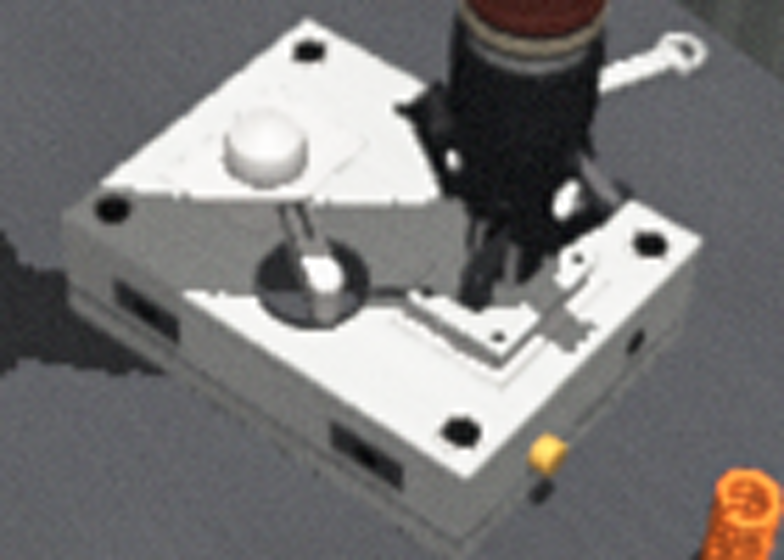

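The plate is parallel and about 11 mm above the insert (near corner at about 500,355). I'll correct by about 1 mm and lower gently.

Emit:
jog_arm([
  [0,0,-0.002,-1,-1.3,-3,0],
  [0,0,0,0,0,-3,0],
  [0,0,0,0,0,-2,0],
  [0,0,0,0,0,-1,0],
  [0,0,0,0,0,0,0],
  [0,0,0,0,0,0,0],
])

```text
t: 14.68
ee_pos: [0.6218, -0.1254, 0.0948]
eef_rot: [3.121, 0.361, 0.0]
wrist_force: [-0.0, -0.3, -4.3]
grip_width: 0.0129
```

```bash
python3 -c "
from h import *
st()"
```

```text
t 14.675 pos [ 621.8 -125.4   94.8] yaw_y -76.8 z [ 2.e-04 -1.e-04 -1.e+00] F [-0.  -0.3 -4.3] T [ 0.03  0.01 -0.04] w 12.9 q [-0.17  0.81  0.59  1.63 -0.55  0.88 -0.7 ]
```

Emit:
jog_arm([
  [0,0,0,0,0,-0.6,0],
  [0,0,0,0,0,-0.5,0],
  [0,0,0,0,0,-0.4,0],
  [0,0,0,0,0,0,0],
  [0,0,0,0,0,0,0],
])

```text
t: 15.3
ee_pos: [0.6217, -0.1254, 0.0935]
eef_rot: [-3.121, -0.361, -0.0]
wrist_force: [-0.3, 1.0, -1.2]
grip_width: 0.0129
```

```bash
python3 - <<'E'
from h import *
st()
E
```

```text
t 15.3 pos [ 621.7 -125.4   93.5] yaw_y -76.81 z [ 1.e-04  2.e-04 -1.e+00] F [-0.3  1.  -1.2] T [0.06 0.2  0.  ] w 12.9 q [-0.17  0.81  0.59  1.63 -0.55  0.87 -0.7 ]
```

Emit:
jog_arm([
  [0,0,0,0,0,-0.5,0],
  [0,0,0,0,0,0,0],
  [0,0,0,0,0,0,0.1],
  [0,0,0,0,0,0,0.25],
  [0,0,0,0,0,0,0.45],
  [0,0,0,0,0,0,0.45],
  [0,0,0,0,0,0,0.45],
  [0,0,0,0,0,10,0.45],
  [0,0,0,0,0,30,0.45],
  [0,0,0,0,0,50,0.45],
  [0,0,0,0,0,50,0.45],
  [0,0,0,-20,-40,20,0.45],
  [0,0,0,-25,-50,0,0.45],
  [0,0,0,-25,-50,0,0.45],
  [0,0,0,-25,-50,0,0.45],
  [0,0,0,-20,-40,0,0.45],
  [0,0,0,-10,-20,0,0.45],
  [0,0,0,0,0,0,0.45],
])

```text
t: 17.55
ee_pos: [0.4949, -0.3778, 0.2537]
eef_rot: [3.12, 0.353, 0.0]
wrist_force: [0.7, 0.8, -0.0]
grip_width: 0.0387
```

```bash
python3 - <<'E'
from h import *
st()
im,d=snap('top','top6'); im2,d2=snap('side','side6')
o=np.hstack([cv2.resize(im[110:220,250:380],(472,400),interpolation=2),cv2.resize(im2[150:250,280:362],(328,400),interpolation=2)])
o=np.hstack([cv2.resize(im[110:220,250:380],(400,338),interpolation=2),cv2.resize(im2[150:250,280:400],(400,338),interpolation=2)])
cv2.imwrite('pics/c6.png',o[:,:,::-1])
P=cloud('top',d); a=np.deg2rad(13.18); 
s=(P[...,2]>.107)&(P[...,2]<.13); s[:165]=0;s[205:]=0;s[:,:300]=0;s[:,342:]=0
print('bar',s.sum(),cv2.minAreaRect((plane('top',np.argwhere(s)[:,::-1],.116)[:,:2]*1000).astype(np.float32)))
m=(P[...,2]>.0845)&(P[...,2]<.1); m[:130]=0;m[200:]=0;m[:,:315]=0;m[:,375:]=0
m=cv2.morphologyEx(m.astype(np.uint8),cv2.MORPH_CLOSE,np.ones((3,3)))
c=max(cv2.findContours(m,0,2)[0],key=cv2.contourArea)
print('plate',m.sum(),cv2.minAreaRect((plane('top',c[:,0],.088)[:,:2]*1000).astype(np.float32)),np.median(P[...,2][m>0]))
E
```

```text
t 17.55 pos [ 494.9 -377.8  253.7] yaw_y -77.1 z [ 2.0e-04 -1.8e-03 -1.0e+00] F [ 0.7  0.8 -0. ] T [ 0.04 -0.06  0.02] w 38.7 q [ 0.23  0.63  0.68  1.49 -0.41  1.17 -0.36]
bar 152 ((543.291259765625, -54.88047790527344), (69.02098083496094, 17.864667892456055), 69.50298309326172)
plate 1204 ((614.2520751953125, -111.505859375), (106.12254333496094, 164.3479766845703), 24.068016052246094) 0.08681298848412555
```

View pics/c6.png

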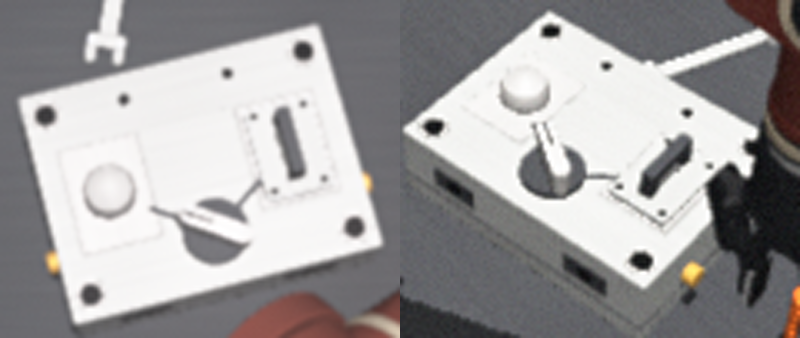

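The plate lies flat, handle up, on the open insert (left panel about 288,150), and the nose points along the groove at about (155,210). Now a numeric centring check using its four corner holes in the top view, against the cavity measured from the same camera.

```bash
python3 - <<'E'
from h import *
g=np.load('pics/top6.npz')['im'].min(2).astype(float)
D=[]
for u,v in((348.8,143.5),(331.9,148),(355,167.8),(339,172)):
    u,v=int(round(u)),int(round(v)); w=g[v-3:v+4,u-3:u+4]; w=np.clip(195-w,0,None); y,x=np.mgrid[v-3:v+4,u-3:u+4]
    D.append([(w*x).sum()/w.sum(),(w*y).sum()/w.sum()])
X=plane('top',D,.088)[:,:2]*1000; print(np.round(D,1),X.round(1)); c=X.mean(0); print('centre',c)
ang=lambda a,b:np.degrees(np.arctan2(*(b-a)[::-1])); print(ang(X[2],X[0]),ang(X[3],X[1]),[np.linalg.norm(X[i]-X[j]) for i,j in((0,2),(1,3),(0,1),(2,3))])
a=np.deg2rad(13.18);e=c-[621.7,-124.9]; print('err mould frame',e@[np.cos(a),np.sin(a)],e@[-np.sin(a),np.cos(a)])
# selector line
t=[cv2.resize(np.load(f'pics/top6.npz')['im'][125:190,300:375],None,fx=9,fy=9,interpolation=2)][0]
cv2.imwrite('pics/c7.png',t[:,:,::-1])
E
```

```text
[[348.  143.3]
 [331.8 147.5]
 [354.8 167.6]
 [338.7 171.7]] [[ 662.8 -140.5]
 [ 651.6  -93.6]
 [ 590.4 -156.8]
 [ 579.7 -110.5]]
centre [ 621.13071025 -125.35580854]
12.646334944318458 13.202984920993794 [np.float64(74.14487923246479), np.float64(73.76784889153488), np.float64(48.213910497947616), np.float64(47.49324281304928)]
err mould frame -0.6582231983109916 -0.3139975566008198
```

View pics/c7.png

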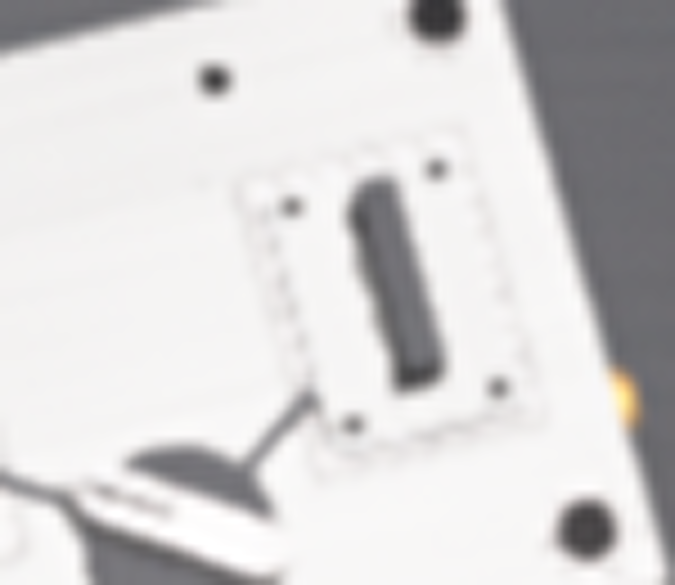

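The plate sits evenly inside the insert's outline: centring error is about 0.7 mm, and its yaw is 12.9° against 13.2°. The selector is aligned and the arm is clear, so I'm handing in.

```bash
python3 -c "
from station import arm
print(arm.sign_off())"
```

```text
the job is handed in; nothing more can be done
None
```

The mould is set up to run on one cavity, and I handed the job in at about 17.6 s; the hand-in gives no verdict.

- **Selector:** The domed core is in the +y insert, so I turned the nose to the groove on that side. The gripper stood at 67.98° when it let go, against a target of 67.95°. Two camera measurements of the bar afterwards gave 68.3° and 69.5°, which is within what this coarse picture can resolve. The gripper slid about 3 mm along the bar during the turn, which did no harm.
- **Blanking plate:** I laid it flat, handle up, over the empty cavity of the −y insert. I lowered it until the wrist force showed contact, and only then opened the gripper. The four corner holes in the top view put it about 0.7 mm off centre, with its yaw at 12.9° against the mould's 13.2°.
- **Failed or disagreeing checks:** An automatic outline of the placed plate from the depth picture failed because it picked up other parts of the mould, so I used the corner holes instead. The two cameras also disagree by about 2.5 mm in each of x and y, the same for plate and cavity. I averaged them for the placing.
- **Other things:** I planned the arm's path clear of the core insert and the other things on the bench. The last crops show the core as it was; I did not re-measure where the bench items stand.

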